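# Level the tilting scrap bin and sweep the rejected pinions into it

## Robot

A 6-joint arm with a two-finger parallel gripper is mounted at the origin on the work surface. World frame = base frame: x ahead of the robot, y to its left, z up, the work surface at z = 0. Lengths are in m, angles in rad, forces in N, time in s.
With the tool pointing down it reaches from about 0.275 to 0.75 m from the base axis. Payload 10.2 kg.
Tool frame: the origin (TCP) lies midway between the tips of the shut fingers; the grasp point (between the pads) lies 19 mm behind it (env.hold_point_z is the distance from the TCP to the grasp point, in m); z points along the fingers, y is the line along which they close (so a half turn about z gives the same grasp; the last joint's range is limited). The gripper opens to 85 mm and grips with 20 to 120 N. Pads are 22 mm wide; open, the fingers measure 114 mm over their backs; the gripper's body (76 mm by 85 mm) begins 54 mm behind the grasp point. The pads swing forward as they close: fully open they stand 13 mm farther back than shut.
Start: joints at [-1.435, 0.313, 1.498, -0, 1.331, -0.223], TCP at [0.184, -0.492, 0.231] pointing down, gripper open.
Joint ranges: [-2.94, 2.94], [-0.97, 2.17], [0.19, 2.56], [-1.23, 4.37], [0.02, 3.11], [-2.88, 2.88]. Speed limits (rad/s): [2.39, 2.39, 3.01, 3.14, 3.14, 3.14].

## Interface

Orientations are given as a unit quaternion [x, y, z, w].
In Python, from bench import env, kinematics, monitor, eyes, job gives the robot as it stands. The module is installed in compiled form; this text tells all that it offers. Calls block until the motion is done:
- env.reach(position, orientation): joint-space move of the TCP to a pose.
- env.movel(position, velocity=0.15, frame=None, guard=None): straight line of the TCP; frame=None keeps the orientation; velocity is the mean speed in m/s. With guard (N) it stops when the force on the tool has changed by that much, and returns True; else False.
- env.set_joints(angles): joint-space move.
- env.release() and env.close_gripper(effort=None): open the fingers fully, or close them until they stop; effort is the grip in N (None keeps the last).
- env.hold(seconds).
- kinematics.ik(position, orientation): joint angles nearest the present ones, or None.
- monitor.sense(): the state.
- eyes.grab_frame(name): name is "scene" or "top" or "wrist"; returns a dict with "frame" (384x512x3 uint8, red, green, blue), "mtx" (3x3 intrinsics, pixels), "view" (4x4, takes a point from world to camera coordinates). Camera axes: x right, y down, z forward; pixel columns grow to the right and rows downward; lengths in m; the calibration is good to about 2 mm. The wrist camera is an equidistant fisheye: a pixel r from the principal point sees the ray r / f radians off the axis. A picture is of the moment at which its call begins. There is no depth.
A pose or a line that the arm cannot do raises env.MotionError and nothing moves.
- job.hand_in(): hands the job in; it is judged then, once.
The state is a dict: "clock": time; "joints": joint angles; "qvel": joint speeds; "joint_efforts": joint torques, N m; "position": TCP position; "ee_rot": TCP orientation; "contact_force": force on the tool from outside, world axes, zero at the start; "ft_torque": the same for the moment, N m; "finger_gap": opening from 0.0 (shut) to 1.0 (fully open); "gripper_force": force on a finger pad.
Only numpy, scipy, OpenCV 4.12 (cv2) and the standard library are available. Lean on these libraries where they do the work, as an engineer would, in place of code of your own. Each camera call takes 0.05 s, during which the arm holds its last target. There are 200 camera calls.

## Task

Press the yellow tab of the olive tilting bin down until the bin sits level, then sweep the three red-marked reject pinions across the concrete ledge with the fingers, over its edge and into the bin. Do not grip, squeeze or pick up any pinion, and leave the green-marked good pinion, the mallet head, the bushing and the gauge block where they are. The bin must be level before the first pinion goes over the edge and still be level at the end.

Things in the scene. Friction and masses are not known exactly. Their poses are not given: they have to be found in the camera images.
- ledge: Concrete ledge, fixed, placed anew each time; level top 120 mm above the bench, overhanging slab 45 mm thick. Origin on the bench (z = 0) below the middle of the straight slab edge facing the bin. x axis along that edge (slab spans -190 to 190 mm); y axis from the edge across the slab, away from the bin (slab spans 0 to 440 mm).
- bracket: Dark steel bracket carrying the bin, fixed beside the ledge; axes parallel to the ledge's (x along the edge, y from the bin towards the ledge). Origin on the bench under the centre of the bin, 84 mm outside the slab edge; its x along the ledge varies. The bin's pivot axis lies along x, 70 mm above this origin.
- bin (a joint): Tilt of the bin about its pivot, rad: 0 = level, on its stop (cannot go below); positive = ledge-side rim raised, up to 0.36. A friction pivot (0.6 N m) keeps it where it is left; about 10 N down on the tab moves it. Starts tilted, the rim standing above the ledge top as a barrier.
- tab (a point): Centre of the top face of the yellow press tab, 36 mm (x) by 50 mm (y), on the bin's end nearest the robot, ledge side. Turns with the bin: when level it is at x = -108, y = +60, z = 124 mm in the bracket's frame, 4 mm above the ledge top; when tilted it is up to 20 mm higher and 25 mm farther from the ledge.
- bin_floor (a point): Centre of the bin's inner floor, moving with the bin; axes as the bracket's when level. Olive steel bin, open on top, outside 180 mm (x) by 160 mm (y), walls 4 mm, 80 mm deep inside. When level, its rim is 114 mm above the bench, 6 mm below the ledge top, and its ledge-side wall is 4 mm from the slab edge.
- reject_a: Helical steel pinion lying flat, 42 mm diameter, 26 mm tall, about 160 g, top face painted red with a black bore; origin at the centre of its underside. A reject: to be swept into the bin. The three rejects are alike.
- reject_b: Helical steel pinion lying flat, 42 mm diameter, 26 mm tall, about 160 g, top face painted red with a black bore; origin at the centre of its underside. A reject: to be swept into the bin. The three rejects are alike.
- reject_c: Helical steel pinion lying flat, 42 mm diameter, 26 mm tall, about 160 g, top face painted red with a black bore; origin at the centre of its underside. A reject: to be swept into the bin. The three rejects are alike.
- good_pinion: Helical steel pinion lying flat, 42 mm diameter, 26 mm tall, about 160 g, top face painted green with a black bore; origin at the centre of its underside. A good part on the ledge: leave it alone.
- mallet_head: Mallet head without handle, lying flat: 80 mm long along its x axis, 36 mm wide and tall, grey iron with copper faces at both ends; origin at the centre of its underside. On the ledge, leave it alone.
- bushing: Grey cast-iron bushing standing on end on the ledge, 48 mm outer diameter, 40 mm tall; origin at the centre of its underside. Leave it alone.
- gauge_block: Aluminium gauge block on the ledge, 50 by 30 by 30 mm; origin at the centre of its underside. Leave it alone.
There are look-alikes about, which are no part of the job. What is shaped like the reject_a but blue is not meant.

How it is judged:
By the outcome, as a careful person would: the job done as asked, in the order asked, and still so for the second after the job is handed in, with the robot touching nothing.
It also fails if it takes over 48 s, if anything falls off the work surface, if the arm or the gripper's body presses on something with over 40 N, if the wrist force passes 120 N, or if a joint passes its speed limit or range.

## Working session

There is one attempt and no reset: what is moved stays moved. The work goes in short steps, each a Python script; the robot and the scene stay as the last script left them, time stands still between calls to the robot, and variables do not carry over. Pictures are saved under pics/ and viewed, at most 10 in all, crops included, and the job is handed in when it is done.

```bash
mkdir -p pics; ls; cat > h.py <<'E'
import numpy as np, cv2
from bench import env, kinematics, monitor, eyes, job
def save(n,fn):
    d=eyes.grab_frame(n); cv2.imwrite('pics/'+fn+'.png',d['frame'][:,:,::-1]); np.savez('pics/'+fn+'.npz',**d); return d
def ray(d,u,v):
    K=np.array(d['mtx']);V=np.array(d['view']);c=-V[:3,:3].T@V[:3,3]
    r=V[:3,:3].T@np.array([(u-K[0,2])/K[0,0],(v-K[1,2])/K[1,1],1]); return c,r
def onz(d,u,v,z):
    c,r=ray(d,u,v); return c+r*(z-c[2])/r[2]
def proj(d,p):
    q=np.array(d['view'])@np.append(p,1); q=np.array(d['mtx'])@q[:3]; return q[:2]/q[2]
def two(d1,p1,d2,p2):
    c1,r1=ray(d1,*p1);c2,r2=ray(d2,*p2)
    s=np.linalg.lstsq(np.c_[r1,-r2],c2-c1,rcond=None)[0]; a=c1+s[0]*r1;b=c2+s[1]*r2
    return (a+b)/2,np.linalg.norm(a-b)
def blobs(d,lo,hi,amin=40):
    h=cv2.cvtColor(d['frame'],cv2.COLOR_RGB2HSV); m=cv2.inRange(h,np.array(lo),np.array(hi))
    n,_,st,ce=cv2.connectedComponentsWithStats(m)
    return [(ce[i].round(1).tolist(),st[i].tolist()) for i in range(1,n) if st[i][4]>=amin]
E
python3 - <<'E'
from h import *
for n in ('top','scene'):
    d=save(n,n+'0')
    print(n,(-d['view'][:3,:3].T@d['view'][:3,3]).round(3),d['mtx'][0,0])
    for k,lo,hi in (('red',(0,120,70),(8,255,255)),('red2',(172,120,70),(180,255,255)),('yel',(22,120,90),(34,255,255)),('grn',(45,90,50),(85,255,255))): print(k,blobs(d,lo,hi))
a=cv2.imread('pics/top0.png');b=cv2.imread('pics/scene0.png')
E
```

```text
pics
top [0.475 0.037 1.069] 404.0807494295352
red [([291.3, 123.9], [285, 121, 14, 7, 65]), ([295.2, 151.3], [288, 147, 15, 9, 59]), ([279.4, 174.5], [274, 169, 11, 11, 69]), ([290.0, 215.7], [285, 210, 11, 12, 73]), ([238.0, 219.9], [233, 215, 11, 11, 75])]
red2 []
yel [([340.4, 253.4], [330, 245, 21, 18, 313])]
grn [([212.8, 139.6], [208, 135, 10, 10, 60]), ([39.9, 299.4], [27, 290, 26, 20, 59]), ([33.0, 305.0], [16, 292, 34, 27, 84]), ([45.1, 329.5], [0, 294, 90, 73, 743]), ([31.2, 355.0], [0, 303, 84, 81, 4037]), ([84.8, 334.6], [65, 319, 41, 32, 90]), ([76.9, 339.7], [56, 323, 42, 34, 105])]
scene [1.291 0.026 0.73 ] 382.2381154193258
red [([143.6, 6.5], [131, 3, 26, 8, 146]), ([170.7, 5.9], [159, 3, 25, 7, 158]), ([62.7, 8.0], [53, 5, 20, 7, 94]), ([7.1, 10.2], [0, 7, 16, 7, 91]), ([134.2, 16.3], [128, 14, 14, 6, 73]), ([3.4, 19.9], [0, 17, 8, 7, 40]), ([508.5, 22.9], [505, 18, 7, 11, 50]), ([502.7, 31.8], [498, 25, 11, 13, 69]), ([504.1, 45.8], [497, 39, 15, 15, 105]), ([494.5, 50.3], [490, 46, 10, 10, 41]), ([506.2, 60.0], [501, 54, 11, 13, 65]), ([228.8, 180.6], [224, 178, 10, 6, 42]), ([57.2, 280.0], [45, 270, 21, 17, 63])]
red2 []
yel [([179.9, 140.6], [171, 134, 18, 14, 171])]
grn [([1.6, 37.5], [0, 27, 6, 19, 66]), ([414.2, 103.2], [362, 63, 107, 87, 5523]), ([300.6, 204.9], [296, 202, 11, 7, 51])]
```

View pics/top0.png

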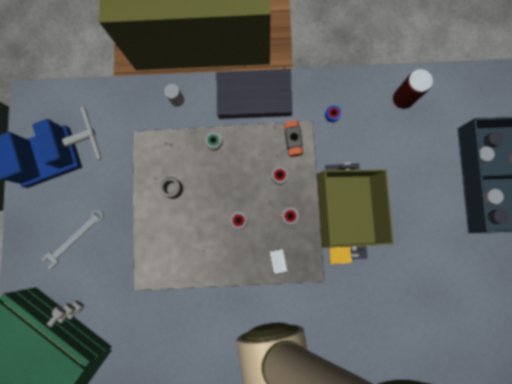

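View pics/scene0.png

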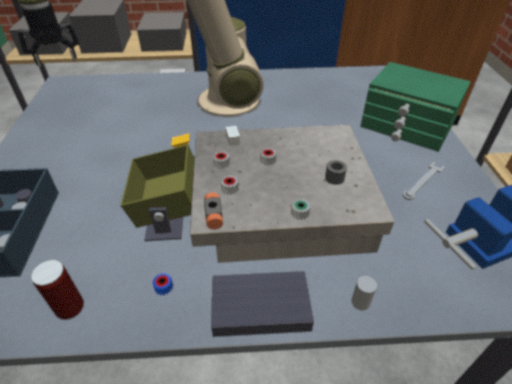

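The top view shows the slab spanning columns 133–325 and rows 122–290, with the bin to its right (centre about (355,207)) and the yellow tab at (340,254). The rejects are at (279,174), (290,216) and (238,220), and the good pinion at (213,140). The mallet is at (293,138), the gauge block at (279,261) and the bushing at (172,188). In the scene view the same rejects appear at about (230,184), (221,158) and (268,155), and the tab at (180,141).

```bash
cat > m.py <<'E'
from h import *
def slab(t):
    f=t['frame'].astype(int); m=((f[:,:,2]-f[:,:,0])<8).astype(np.uint8)*255; m[:,:100]=0;m[:110]=0;m[300:]=0;m[:,330:]=0
    m=cv2.morphologyEx(m,cv2.MORPH_OPEN,np.ones((7,7)))
    c=max(cv2.findContours(m,cv2.RETR_EXTERNAL,cv2.CHAIN_APPROX_NONE)[0],key=cv2.contourArea)
    h=cv2.convexHull(c)[:,0]; P=np.array([onz(t,u,v,.12)[:2] for u,v in h]).astype(np.float32)
    return h,cv2.minAreaRect(P)
def reds(d,amin):
    h=cv2.cvtColor(d['frame'],cv2.COLOR_RGB2HSV); m=cv2.inRange(h,np.array((0,90,50)),np.array((9,255,255)))|cv2.inRange(h,np.array((170,90,50)),np.array((180,255,255)))
    m=cv2.morphologyEx(m,cv2.MORPH_CLOSE,np.ones((5,5)))
    n,_,st,ce=cv2.connectedComponentsWithStats(m); return [(ce[i],st[i][4]) for i in range(1,n) if st[i][4]>=amin]
E
python3 - <<'E'
from m import *
np.set_printoptions(precision=4,suppress=True)
t=dict(np.load('pics/top0.npz'));s=dict(np.load('pics/scene0.npz'))
h,r=slab(t); print('slab',r,cv2.boxPoints(r).tolist())
S=[c for c,a in reds(s,15) if 195<c[0]<290 and 145<c[1]<195]; T=[c for c,a in reds(t,30) if 225<c[0]<310 and 165<c[1]<230]
print(S,T)
for c in T:
    best=min((two(t,c,s,q) for q in S),key=lambda x:x[1]); print('red',c,best,onz(t,*c,.146))
print('tab',two(t,(340.4,253.4),s,(179.9,140.6)))
print('green',onz(t,212.8,139.6,.146),'mallet',onz(t,293,138,.156),'gauge',onz(t,279,261,.15),'bush',onz(t,172,188,.16))
print(monitor.sense())
E
```

```text
slab ((0.56948322057724, 0.11875517666339874), (0.3875454366207123, 0.47096994519233704), 1.1326420307159424) [[0.3710935413837433, 0.3503638207912445], [0.38040319085121155, -0.12051409482955933], [0.7678729295730591, -0.11285346746444702], [0.7585632801055908, 0.3580244481563568]]
[array([267.6154, 152.2115]), array([220.4815, 155.537 ]), array([229. , 180.6])] [array([279.4643, 174.4286]), array([289.9381, 215.6106]), array([238., 220.])]
red [279.4643 174.4286] (array([0.6269, 0.0033, 0.1455]), np.float64(0.00048755128687828466)) [0.6269 0.003  0.146 ]
red [289.9381 215.6106] (array([ 0.5311, -0.017 ,  0.1454]), np.float64(0.0001189496864696177)) [ 0.5311 -0.017   0.146 ]
red [238. 220.] (array([0.5249, 0.1016, 0.1455]), np.float64(0.00033731769156854913)) [0.5249 0.1017 0.146 ]
tab (array([ 0.4425, -0.1275,  0.1326]), np.float64(0.0014805745970751392))
green [0.7156 0.1563 0.146 ] mallet [ 0.7094 -0.0312  0.156 ] gauge [0.4303 0.012  0.15  ] bush [0.602  0.2501 0.16  ]
{'clock': 0.1, 'joints': array([-1.4354,  0.3134,  1.4983, -0.    ,  1.331 , -0.2234]), 'qvel': array([-0.0006, -0.0012, -0.0031, -0.0005,  0.002 ,  0.0008]), 'joint_efforts': array([  0.0024, -41.2899, -26.0143,  -0.0002,   0.003 ,  -0.    ]), 'position': array([ 0.1843, -0.4913,  0.2308]), 'ee_rot': array([ 0.984 ,  0.1784,  0.    , -0.0006]), 'contact_force': array([-0.9347, -0.6193, -0.42  ]), 'ft_torque': array([ 0.0106,  0.0001, -0.0439]), 'gripper_force': 0.0, 'finger_gap': 0.9966517557620808}
```

```bash
python3 - <<'E'
from h import *
np.set_printoptions(precision=4,suppress=True)
t=dict(np.load('pics/top0.npz')); f=t['frame'].astype(int)
for r in (135,160,265,275): print(r,[(c,*f[r,c]) for c in range(306,330,3)])
d=(f[:,:,2]-f[:,:,0]).astype(float); d=cv2.GaussianBlur(d,(3,3),0)
def cross(p,lo,hi):
    # largest step of blue-minus-red
    g=np.abs(np.diff(p[lo:hi])); i=g.argmax(); w=g[max(i-2,0):i+3]; return lo+.5+(np.arange(max(i-2,0),max(i-2,0)+len(w))*w).sum()/w.sum()
R=[onz(t,cross(d[r],305,332),r,.12)[:2] for r in list(range(128,160,2))+list(range(266,280,2))]
L=[onz(t,cross(d[r],125,145),r,.12)[:2] for r in range(140,284,6)]
B=[onz(t,c,cross(d[:,c],275,298),.12)[:2] for c in range(145,315,6)]
T=[onz(t,c,cross(d[:,c],118,140),.12)[:2] for c in list(range(145,205,6))]
for n,P in zip('RLBT',(R,L,B,T)):
    P=np.array(P,np.float32); vx,vy,x,y=cv2.fitLine(P,cv2.DIST_HUBER,0,.01,.01).ravel()
    res=(P-[x,y])@np.array([-vy,vx]); print(n,np.degrees(np.arctan2(vy,vx)),x,y,np.abs(res).max(),np.median(abs(res)))
z=t['frame'][155:275,305:400]; cv2.imwrite('pics/binz.png',cv2.resize(z[:,:,::-1],None,fx=5,fy=5,interpolation=cv2.INTER_CUBIC))
E
```

```text
135 [(306, np.int64(135), np.int64(133), np.int64(128)), (309, np.int64(132), np.int64(129), np.int64(124)), (312, np.int64(123), np.int64(120), np.int64(116)), (315, np.int64(110), np.int64(116), np.int64(125)), (318, np.int64(112), np.int64(120), np.int64(130)), (321, np.int64(113), np.int64(121), np.int64(131)), (324, np.int64(112), np.int64(120), np.int64(129)), (327, np.int64(111), np.int64(120), np.int64(129))]
160 [(306, np.int64(131), np.int64(128), np.int64(123)), (309, np.int64(134), np.int64(132), np.int64(127)), (312, np.int64(133), np.int64(130), np.int64(126)), (315, np.int64(110), np.int64(111), np.int64(111)), (318, np.int64(111), np.int64(118), np.int64(128)), (321, np.int64(111), np.int64(119), np.int64(129)), (324, np.int64(112), np.int64(120), np.int64(130)), (327, np.int64(111), np.int64(119), np.int64(128))]
265 [(306, np.int64(104), np.int64(101), np.int64(98)), (309, np.int64(107), np.int64(104), np.int64(101)), (312, np.int64(108), np.int64(105), np.int64(102)), (315, np.int64(104), np.int64(102), np.int64(99)), (318, np.int64(101), np.int64(99), np.int64(95)), (321, np.int64(101), np.int64(98), np.int64(95)), (324, np.int64(105), np.int64(110), np.int64(118)), (327, np.int64(107), np.int64(114), np.int64(124))]
275 [(306, np.int64(100), np.int64(98), np.int64(95)), (309, np.int64(102), np.int64(99), np.int64(95)), (312, np.int64(102), np.int64(100), np.int64(96)), (315, np.int64(103), np.int64(101), np.int64(97)), (318, np.int64(109), np.int64(107), np.int64(103)), (321, np.int64(109), np.int64(107), np.int64(103)), (324, np.int64(99), np.int64(103), np.int64(108)), (327, np.int64(107), np.int64(115), np.int64(125))]
R 1.0347033 0.6398855 -0.085047305 0.00038960387 0.00018958015
L 1.0744497 0.6081333 0.3542189 0.00076693506 0.00017034024
B -88.866165 0.37653932 0.105087474 0.0006091946 0.00020524603
T -88.80896 0.7540419 0.25911662 0.00045032206 0.00023924455
```

View pics/binz.png

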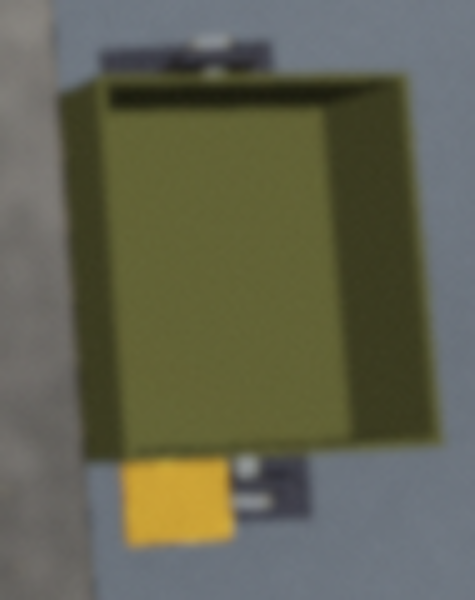

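The crop shows the bin tilted, with its ledge-side rim raised and the tab centre at top-image (340,254). The slab fits 380 × 440 mm at 1.05°. The pinion tops measure z = 0.1455, so the bottoms are at about 0.12, which matches the text. Next I press the tab.

```bash
cat >> h.py <<'E'
from scipy.spatial.transform import Rotation as Rn
A=np.radians(1.05); EX=np.array([np.cos(A),np.sin(A),0]); EY=np.array([-np.sin(A),np.cos(A),0]); O=np.array([.5707,-.0863,0])
def quat(push):   # tool down, tool x opposite to the push direction
    x=-np.append(push,0)/np.linalg.norm(push); z=np.array([0,0,-1.]); return Rn.from_matrix(np.c_[x,np.cross(z,x),z]).as_quat()
def st(): s=monitor.sense(); print('t',round(s['clock'],2),np.round(s['position'],4),'F',np.round(s['contact_force'],1))
E
python3 - <<'E'
from h import *
q=quat(-EY[:2]); p=np.array([.4435,-.120])
env.close_gripper()
env.reach([*p,.20],q); st()
env.movel([*p,.150],.15); st()
print(env.movel([*p,.119],.04,guard=30)); st()
env.movel([*p,.19],.15); st()
b=O-.02*EX-.084*EY; L=b-.108*EX+.06*EY
env.reach([.531,.04,.20],q)
t=save('top','top1');s=save('scene','scene1'); st()
y=[max(blobs(d,(22,120,90),(34,255,255)),key=lambda x:x[1][4])[0] for d in (t,s)]
print(y,'tab',two(t,y[0],s,y[1]),'expected level',L)
z=t['frame'][155:275,305:400]; cv2.imwrite('pics/binz1.png',cv2.resize(z[:,:,::-1],None,fx=5,fy=5,interpolation=cv2.INTER_CUBIC))
E
```

```text
t 2.53 [ 0.4435 -0.1208  0.2   ] F [0.1 0.8 0.5]
t 3.02 [ 0.4437 -0.1205  0.1505] F [-0.8  0.   1.4]
True
t 3.62 [ 0.4446 -0.1188  0.1272] F [ 1.1  0.5 -0.1]
t 4.19 [ 0.4432 -0.1198  0.1892] F [-0.5  0.4 -0.5]
t 5.05 [0.5306 0.0385 0.1997] F [-0.7  0.2  0.2]
[[334.6, 253.2], [184.7, 143.5]] tab (array([ 0.44297294, -0.11600747,  0.12295424]), np.float64(0.001593211733400965)) expected level [ 0.44316129 -0.11264156  0.        ]
```

View pics/scene1.png

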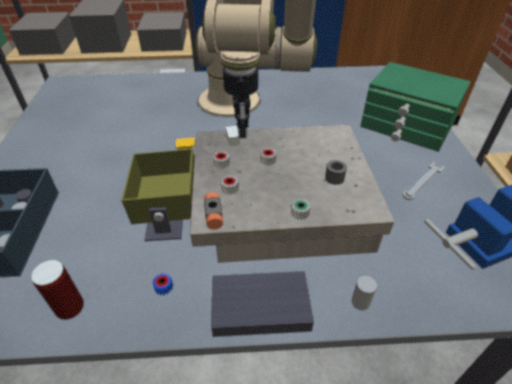

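The tab has gone from y −0.1275 to −0.116 and its height is now 0.123, so the bin is close to level. The guard may have tripped a little early, so I press again more firmly.

```bash
python3 - <<'E'
from h import *
q=quat(-EY[:2]); p=np.array([.4435,-.117])
env.reach([*p,.16],q); st()
env.movel([*p,.132],.1); st()
for z in (.126,.124,.1225,.1215):
    g=env.movel([*p,z],.03,guard=40); print(z,g); st()
    if g or monitor.sense()['contact_force'][2]>30: break
env.hold(.2); st()
env.movel([*p,.19],.15)
env.reach([.531,.04,.20],q)
t=save('top','top2');s=save('scene','scene2'); st()
y=[max(blobs(d,(22,120,90),(34,255,255)),key=lambda x:x[1][4])[0] for d in (t,s)]
print(y,'tab',two(t,y[0],s,y[1]))
a=cv2.resize(t['frame'][155:275,305:400,::-1],None,fx=4,fy=4,interpolation=3); b=cv2.resize(s['frame'][130:250,115:210,::-1],None,fx=4,fy=4,interpolation=3)
cv2.imwrite('pics/cmp2.png',np.hstack([a,b]))
E
```

```text
t 5.82 [ 0.4439 -0.117   0.1605] F [ 0.5 -0.3 -0.1]
t 6.25 [ 0.444  -0.1165  0.1322] F [-0.  -1.4  0.4]
0.126 False
t 6.6 [ 0.444  -0.1169  0.1265] F [0.8 2.5 3.6]
0.124 False
t 6.85 [ 0.444  -0.1161  0.1251] F [-0.3  9.1 13.4]
0.1225 False
t 7.1 [ 0.444  -0.1152  0.124 ] F [-2.2 15.9 21.3]
0.1215 False
t 7.35 [ 0.4441 -0.1151  0.1239] F [-5.2 17.6 31.8]
t 7.55 [ 0.4441 -0.1151  0.1239] F [-5.3 18.3 31.3]
t 9.01 [0.5306 0.0386 0.1997] F [ 0.4 -0.5  1. ]
[[333.2, 253.5], [185.8, 144.3]] tab (array([ 0.44228051, -0.11341069,  0.11967939]), np.float64(0.0013746330674414306))
```

View pics/cmp2.png

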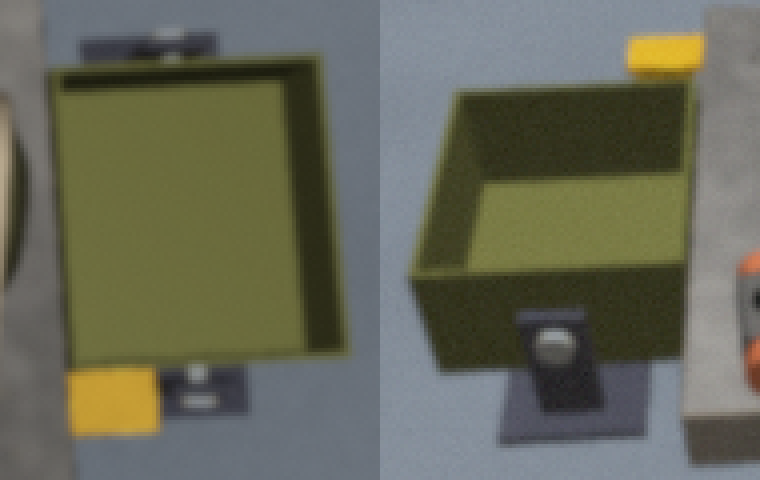

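The bin now sits level: the tip stopped at z = 0.1239 while the force rose to 31 N, and the tab is at y = −0.1134 against −0.1127 expected. The crop shows the bin rim parallel to the slab edge. Now I sweep the first reject.

```bash
cat >> h.py <<'E'
def sweep(c,target,frac=1.,zt=.127,v=.12,past=.012):
    """push disc at c towards target with the shut fingers' 29 mm face, until the face is `past` beyond the slab edge"""
    c=np.array(c);u=np.array(target)-c;u/=np.linalg.norm(u); q=quat(u)
    a=c-u*.044
    s=((a-O[:2])@EY[:2]-(.011-past))/-(u@EY[:2]); e=a+u*s*frac
    env.reach([*a,.19],q); env.movel([*a,zt],.15); st()
    print('guard',env.movel([*e,zt],v,guard=25)); st()
    w=e-u*.02; env.movel([*w,zt],.2); env.movel([*w,.20],.2)
def look(fn):
    t=save('top',fn+'t');s=save('scene',fn+'s')
    from m import reds
    print('top reds',[(c.round(1).tolist(),int(a),onz(t,*c,.146)[:2].round(4).tolist()) for c,a in reds(t,25) if 160<c[0]<400 and 130<c[1]<280])
    print('tab',[max(blobs(d,(22,120,90),(34,255,255)),key=lambda x:x[1][4])[0] for d in (t,s)]); return t,s
E
python3 - <<'E'
from h import *
sweep((.531,-.017),(.512,-.12))
env.reach([.525,.146,.19],quat(-EY[:2]))
t,s=look('b'); st()
cv2.imwrite('pics/bb.png',np.hstack([t['frame'][100:300,130:400,::-1],s['frame'][100:300,110:380,::-1]]))
E
```

```text
t 9.87 [0.5394 0.0263 0.128 ] F [ 0.3 -0.   1. ]
guard False
t 10.98 [ 0.5179 -0.0878  0.127 ] F [ 0.  -1.1 -0.7]
top reds [([294.9, 151.0], 121, [0.6808, -0.035]), ([279.5, 174.4], 112, [0.6269, 0.003])]
tab [[333.0, 253.7], [185.6, 144.2]]
t 12.72 [0.5253 0.1445 0.1898] F [-0.9 -0.3  0.1]
```

View pics/bb.png

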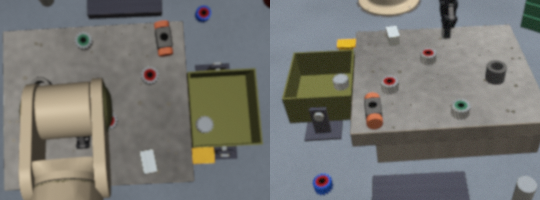

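Reject b is in the bin (left panel (205,124), lying face down) and the tab has not moved. Next is c: I push it part of the way and check for drift.

```bash
python3 - <<'E'
from h import *
sweep((.5249,.1016),(.555,-.12),frac=.5)
env.reach([.53,.2,.2],quat(-EY[:2]))
t,s=look('c1'); st()
from m import reds
print([c.round(1).tolist() for c,a in reds(s,15) if 190<c[0]<300 and 135<c[1]<200])
E
```

```text
t 13.53 [0.5195 0.1451 0.1277] F [ 0.3 -0.2  0.3]
guard False
t 14.67 [0.5347 0.0292 0.127 ] F [-1.1  0.3  0.3]
top reds [([295.0, 151.0], 122, [0.6808, -0.0351]), ([279.5, 174.4], 112, [0.6269, 0.003]), ([284.5, 212.4], 115, [0.5388, -0.0048])]
tab [[332.8, 253.6], [185.6, 144.3]]
t 16.19 [0.5301 0.1988 0.1994] F [ 0.6  0.1 -0.6]
[[225.3, 157.1], [229.0, 180.6], [211.4, 195.1]]
```

There was no drift: c is at (0.5388, −0.0048). I finish c, then sweep a.

```bash
python3 - <<'E'
from h import *
sweep((.5388,-.0048),(.555,-.12))
env.reach([.63,.10,.2],quat(-EY[:2])); look('c2'); st()
sweep((.6269,.0030),(.585,-.13))
env.reach([.45,.25,.3],quat(-EY[:2]))
t,s=look('a'); st()
cv2.imwrite('pics/aa.png',cv2.resize(np.hstack([t['frame'][100:300,130:400,::-1],s['frame'][100:300,110:380,::-1]]),None,fx=1.45,fy=1.45,interpolation=3))
for n,k in (('top','t'),('scene','s')):
    d=np.load('pics/%s0.npz'%n); print([b[0] for b in blobs(d,(45,90,50),(85,255,255)) if b[1][4]<80],[b[0] for b in blobs({'t':t,'s':s}[k],(45,90,50),(85,255,255)) if b[1][4]<80])
E
```

```text
t 17.45 [0.5331 0.0394 0.1277] F [ 1.  -0.9  0.3]
guard False
t 18.67 [ 0.5504 -0.0871  0.127 ] F [ 0.9 -0.3  0.3]
top reds [([294.9, 151.0], 121, [0.6808, -0.035]), ([279.5, 174.4], 112, [0.6269, 0.003])]
tab [[333.1, 253.4], [185.6, 144.3]]
t 20.31 [0.6298 0.0983 0.1998] F [-0.6 -0.3 -0. ]
t 21.22 [0.6405 0.0453 0.1281] F [-0.4  0.4 -0.1]
guard False
t 22.52 [ 0.5987 -0.0862  0.127 ] F [-1.4 -0.3 -0.3]
top reds [([294.9, 151.0], 121, [0.6808, -0.035])]
tab [[333.0, 253.6], [185.6, 144.4]]
t 24.76 [0.4506 0.2492 0.2995] F [ 1.1 -0.4 -0.1]
[[212.8, 139.6], [39.9, 299.4]] [[212.9, 139.6], [28.2, 301.2]]
[[1.6, 37.5], [300.6, 204.9]] [[1.8, 37.8], [300.3, 205.0]]
```

View pics/aa.png

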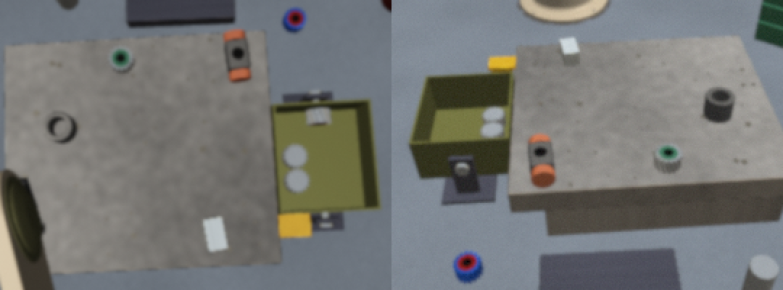

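All three rejects are in the bin, at (295,155), (297,180) and (318,115) in the left panel. The tab pixel still matches the level position, and the good pinion, mallet, bushing and gauge block have not moved.

```bash
python3 -c "
from h import *
print(job.hand_in())"
```

```text
the job is handed in; nothing more can be done
None
```

I pressed the bin level, swept all three reject pinions into it without gripping any, and handed the job in at about 25 s; the final pictures show the bin still level and the good pinion, mallet head, bushing and gauge block where they started.

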